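# Stow the brass sealing dies in the divided crate

### The arm

A 6-joint arm with a two-finger parallel gripper is mounted at the origin on the work surface. World frame = base frame: x ahead of the robot, y to its left, z up, the work surface at z = 0. Lengths are in mm, angles in rad, forces in N, time in s.
With the tool pointing down it reaches from about 400 to 925 mm from the base axis. Payload 12.5 kg.
Tool frame: the origin (TCP) lies midway between the tips of the shut fingers; the grasp point (between the pads) lies 19 mm behind it; z points along the fingers, y is the direction in which the jaws open and shut (so a half turn about z gives the same grasp; the last joint's range is limited). The gripper opens to 95 mm and grips with 3 to 60 N. Pads are 20 mm wide; open, the fingers measure 119 mm over their backs; the gripper's body (75 mm by 180 mm) begins 59 mm behind the grasp point.
Start: joints at [1.174, 0.491, 1.559, -0, 1.092, -0.106], TCP at [179.182, 598.783, 214.661] pointing down, gripper open.
Joint ranges: [-3.1, 3.1], [-0.84, 2.19], [0.05, 2.79], [-1.13, 4.28], [0.06, 2.93], [-2.69, 2.69]. Speed limits (rad/s): [2.22, 2.22, 2.79, 3.14, 3.14, 3.14].

### API

Orientations are given as [roll, pitch, yaw] about the fixed x, y, z axes, in that order (R = Rz(yaw) Ry(pitch) Rx(roll)).
In Python, from cell import env, eyes, job_done, boxes_of, regions_of gives the robot as it stands.
- The arm moves only by the tool send_rows, never from a script. Its argument "plan" is text: rows parted by semicolons, each of 5 numbers parted by spaces: the shift along the tool's x, y, z in mm, then the turn about the tool's z in rad, then the finger opening in mm, from 0 to 95.1. In form: x y z roll gripper; .... A call has 1 to 8 rows; each row shifts and turns the pose as measured when the row begins, along the tool's axes as they then stand; what a row does not reach is not made up. A row lasts 1/10 s, in which the tool goes at most 50 mm and 8.59 degrees, less where a joint would pass 70% of its speed; a pose out of reach is approached as far as the arm can. A call with a gripper value outside its range is refused whole. The fingers move at their own pace and stop on an object; the grip force is fixed at half the most. Time passes only in rows, so rows that do not move let the fingers close. It gives the time, the measured TCP pose, the force and the opening at its end, in the units of the state.
- env.state(): the state, without advancing time (a new reading comes with each control period).
- eyes.read_camera(name): name is "scene" or "side" or "wrist"; returns a dict with "image" (400x640x3 uint8, red, green, blue), "vertical_fov" (degrees; the focal length in pixels is half the picture's height over the tangent of half this angle, whatever the lens; pixels are square), "cx", "cy" (the principal point, pixels), "extrinsics" (4x4, takes a point from camera to world coordinates). Camera axes: x right, y up, looking along -z (the intrinsics and any distortion apply to the point x, -y, -z); pixel columns grow to the right and rows downward; lengths in mm; the calibration is good to about 2 mm. A picture is of the moment at which its call begins. There is no depth.
- job_done(): hands the job in, once; it reports no verdict.
Trained networks look in a picture, given as the dict that the camera call returned (one of the last four; its "shot" number tells which), for a name from the list of things; names that differ only in an ending like _2 or _b are one class to them, and where a whole thing is asked for, a point or a joint stands for the part that bears it (a point fixed in the world has none). Each returns a list of dicts, best first, with "confidence" (0 to 1); they miss things now and then, are a little off and sometimes report something else, mostly with a low value. They report only what shows in the picture. A call takes as long as a camera call. They do not tell look-alikes from the thing itself.
- boxes_of(target, picture): "bbox" ([left, top, width, height] in pixels, round what is visible of it).
- regions_of(target, picture): "pixels" (400x640 bool, what is visible of it) and "bbox" ([left, top, width, height] in pixels, round what is visible of it).
The state is a dict: "t": time; "joints": joint angles; "qvel": joint speeds; "tau": joint torques, N m; "eef_pos": TCP position; "tcp_rot": TCP orientation; "ft_force": force on the tool from outside, world axes, zero at the start; "moment": the same for the moment, N m; "opening": opening from 0.0 (shut) to 1.0 (fully open).
Only numpy, scipy, OpenCV 4.12 (cv2) and the standard library are available. Lean on these libraries where they do the work, as an engineer would, in place of code of your own. Each camera call takes 0.05 s, during which the arm holds its last target.

### The job

Put the two brass sealing dies away in the low wooden crate: stand each one upright in an empty cell, one die to a cell, setting it down rather than dropping it. Leave the steel die of the same shape standing where it is.

Things in the scene. Friction and masses are not known exactly. Their poses are not given: they have to be found in the camera images.
- die_a_mid (a point): First brass (yellow) sealing die, an upright stepped round pin standing on the desk, 95 mm tall: foot 36 mm across with a thin dark band, up to 25 mm; above it a plain barrel 28 mm across up to 85 mm, then a 20 mm wide tip. About 0.45 kg. The point is its centre, 47.5 mm above its underside; its z axis runs up the die.
- die_b_mid (a point): Second brass (yellow) sealing die, an upright stepped round pin standing on the desk, 95 mm tall: foot 36 mm across with a thin dark band, up to 25 mm; above it a plain barrel 28 mm across up to 85 mm, then a 20 mm wide tip. About 0.45 kg. The point is its centre, 47.5 mm above its underside; its z axis runs up the die.
- die_steel_mid (a point): Steel (grey) sealing die, an upright stepped round pin standing on the desk, 95 mm tall: foot 36 mm across with a thin dark band, up to 25 mm; above it a plain barrel 28 mm across up to 85 mm, then a 20 mm wide tip. About 0.45 kg. The point is its centre, 47.5 mm above its underside; its z axis runs up the die. It stays where it is.
- crate: Open pale wood crate fixed to the desk, any yaw: 178 x 178 mm, 42 tall; walls, floor and cross dividers 6 mm thick, dividers as tall as walls. Four cells 80 mm square, centred 43 mm from the middle along its x and y. The cell at +x, +y holds a fixed round black tin, top 38 mm above the desk; the other three are empty. Origin: centre of underside, z up. Other things lying about are under 55 mm tall.
Not all that is in view belongs to the job. What is shaped like the part that bears die_b_mid but green or pink is not meant.

How it is judged (in metres and radians):
At the end, for the whole second after the job is handed in: Both brass dies stand at rest and upright (within 10 degrees) on the crate's floor (height within 6 mm), each in a different one of the three cells that were empty; the steel die is upright and within 20 mm of where it started (x of die_a_mid in the frame of crate between -0.083 and 0.083 m and y of die_a_mid in the frame of crate between -0.083 and 0.083 m and z of die_a_mid in the frame of crate between 0.0475 and 0.0595 m and angle between each of die_a_mid, die_b_mid, die_steel_mid's own z axis and vertical below 0.17 rad and linear speed of each of die_a, die_b below 0.02 m/s and x of die_b_mid in the frame of crate between -0.083 and 0.083 m and y of die_b_mid in the frame of crate between -0.083 and 0.083 m and z of die_b_mid in the frame of crate between 0.0475 and 0.0595 m and ((x of die_a_mid in the frame of crate above 0 m and y of die_a_mid in the frame of crate below 0 m and x of die_b_mid in the frame of crate below 0 m and y of die_b_mid in the frame of crate above 0 m) or (x of die_a_mid in the frame of crate above 0 m and y of each of die_a_mid, die_b_mid in the frame of crate below 0 m and x of die_b_mid in the frame of crate below 0 m) or (x of die_a_mid in the frame of crate below 0 m and y of die_a_mid in the frame of crate above 0 m and x of die_b_mid in the frame of crate above 0 m and y of die_b_mid in the frame of crate below 0 m) or (x of each of die_a_mid, die_b_mid in the frame of crate below 0 m and y of die_a_mid in the frame of crate above 0 m and y of die_b_mid in the frame of crate below 0 m) or (x of die_a_mid in the frame of crate below 0 m and y of each of die_a_mid, die_b_mid in the frame of crate below 0 m and x of die_b_mid in the frame of crate above 0 m) or (x of each of die_a_mid, die_b_mid in the frame of crate below 0 m and y of die_a_mid in the frame of crate below 0 m and y of die_b_mid in the frame of crate above 0 m)) and distance of die_steel_mid from where it was at the start of the episode below 0.02 m); the robot touches nothing.
It fails at once if a brass die is dropped into the crate (falls loose faster than 0.7 m/s, about 25 mm of free fall) ((x of die_a_mid in the frame of crate between -0.083 and 0.083 m and y of die_a_mid in the frame of crate between -0.083 and 0.083 m and linear speed of die_a above 0.7 m/s and contact force between the fingers and die_a below 0.3 N) or (x of die_b_mid in the frame of crate between -0.083 and 0.083 m and y of die_b_mid in the frame of crate between -0.083 and 0.083 m and linear speed of die_b above 0.7 m/s and contact force between the fingers and die_b below 0.3 N)).
It fails at once if the steel die is moved more than 20 mm or knocked over (not (distance of die_steel_mid from where it was at the start of the episode below 0.02 m and angle between die_steel_mid's own z axis and vertical below 0.17 rad)).
It also fails if it takes over 61 s, if anything falls off the work surface, if the arm or the gripper's body presses on something with over 40 N, if the wrist force passes 120 N, or if a joint passes its speed limit or range.

## Working session

There is one attempt and no reset: what is moved stays moved. The work goes in short steps, Python scripts to look and compute and a tool call to move; the robot and the scene stay as the last step left them, time stands still between calls to the robot, and variables do not carry over. Pictures are saved under pics/ and viewed, and the job is handed in when it is done.

Besides the shell and the picture viewer there is one more tool, called by a JSON object that holds its "api" and its "payload". send_rows: Moves the arm, as the interface text tells. Its arguments: {"type":"object","properties":{"plan":{"type":"string"}},"required":["plan"]}

```bash
ls; mkdir -p pics; cat > h.py <<'E'
import numpy as np, cv2
from cell import env, eyes, job_done, boxes_of, regions_of
def save(n,p): cv2.imwrite('pics/'+n+'.png',cv2.cvtColor(p['image'],cv2.COLOR_RGB2BGR))
def K(p):
    f=200/np.tan(np.radians(p['vertical_fov'])/2); return f,p['cx'],p['cy']
def ray(p,u,v):
    f,cx,cy=K(p); E=np.array(p['extrinsics']); d=E[:3,:3]@np.array([(u-cx)/f,-(v-cy)/f,-1]); return E[:3,3],d
def atz(p,u,v,z):
    o,d=ray(p,u,v); return o+d*(z-o[2])/d[2]
def proj(p,X):
    f,cx,cy=K(p); E=np.array(p['extrinsics']); c=E[:3,:3].T@(np.array(X,float)-E[:3,3]); return np.array([cx+f*c[0]/-c[2],cy-f*c[1]/-c[2]])
E
python3 - <<'E'
from h import *
print(env.state())
for n in ['scene','side','wrist']:
    p=eyes.read_camera(n); save(n+'0',p)
    print(n,{k:(v if k!='image' else 0) for k,v in p.items()})
    for t in ['die_a_mid','die_steel_mid','crate']:
        for b in boxes_of(t,p): print(t,b)
E
```

```text
pics
{'t': 0.0, 'joints': array([ 1.17440131e+00,  4.91536874e-01,  1.55946915e+00, -2.36744867e-05,
        1.09171970e+00, -1.05620651e-01]), 'qvel': array([-0.000778  ,  0.00051289, -0.00019618,  0.00039583, -0.00074183,
        0.00149543]), 'tau': array([-1.72780328e-03, -6.12644577e+01, -2.58184826e+01,  6.91753719e-02,
        4.81513655e-02, -1.19894776e-04]), 'eef_pos': array([179.07894801, 598.52368269, 214.06906577]), 'tcp_rot': array([-3.14046368e+00, -9.85737907e-05,  2.85082915e+00]), 'ft_force': array([0.05535203, 0.0757826 , 0.81870041]), 'moment': array([0.06708494, 0.0209333 , 0.04364749]), 'opening': 0.9991479185081346}
scene {'image': 0, 'vertical_fov': 49.68743418639834, 'cx': 321.7693416408227, 'cy': 196.86176643762926, 'extrinsics': array([[-7.42198540e-01, -4.94401721e-01,  4.52446975e-01,
         9.94396922e+02],
       [ 6.70160410e-01, -5.42343640e-01,  5.06703464e-01,
         4.74935790e+02],
       [-5.13332524e-03,  6.79286622e-01,  7.33855118e-01,
         7.46157447e+02],
       [ 0.00000000e+00,  0.00000000e+00,  0.00000000e+00,
         1.00000000e
[... 596 characters left out ...]
      [ 0.00000000e+00,  0.00000000e+00,  0.00000000e+00,
         1.00000000e+00]]), 'shot': 2}
die_a_mid {'bbox': [364.7, 133.8, 12.3, 35.6], 'confidence': 0.86}
crate {'bbox': [207.6, 230.8, 142.7, 117.4], 'confidence': 0.91}
wrist {'image': 0, 'vertical_fov': 67.79383045998246, 'cx': 315.4123329374127, 'cy': 202.26390119937813, 'extrinsics': array([[ 2.86924843e-01, -9.24632184e-01, -2.50458499e-01,
         1.07938758e+02],
       [ 9.57952325e-01,  2.76612685e-01,  7.62414918e-02,
         6.18182914e+02],
       [-1.21533925e-03, -2.61802879e-01,  9.65120601e-01,
         3.84447485e+02],
       [ 0.00000000e+00,  0.00000000e+00,  0.00000000e+00,
         1.00000000e+00]]), 'shot': 3}
```

View pics/scene0.png

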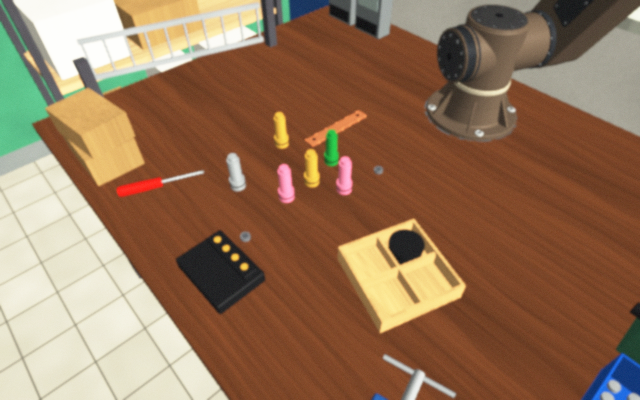

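View pics/side0.png

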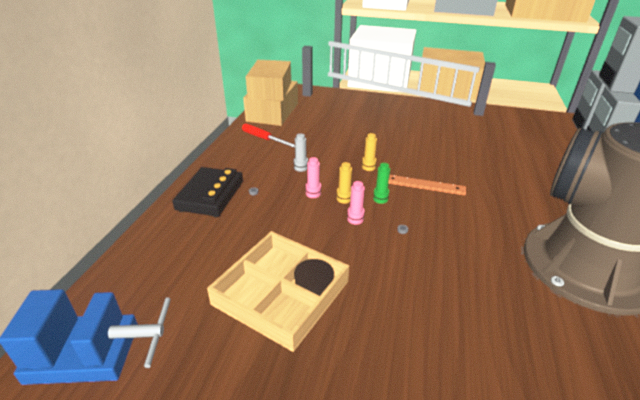

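View pics/wrist0.png

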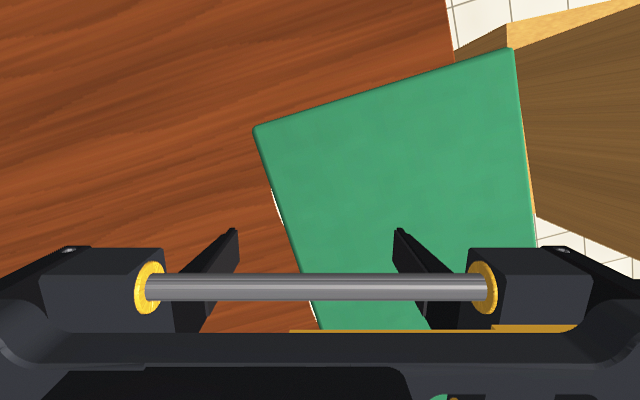

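Both views show a yellow die standing alone (scene 281,130 / side 370,152) and another crowded (scene 312,168 / side 345,183). Look-alikes: pink at scene (286,184) and (345,175), green (332,148), steel (236,172). The crate has its tin at scene (407,245). I'll measure all of them.

```bash
python3 - <<'E'
from h import *
P={n:eyes.read_camera(n) for n in ['scene','side']}
for n,p in P.items():
    for t in ['die_a_mid','die_steel_mid','crate']:
        for r in regions_of(t,p):
            m=r['pixels']; 
            if not m.sum(): continue
            col=np.median(p['image'][m],axis=0)
            ys,xs=np.nonzero(m)
            c=(xs.min()+xs.max()+1)/2,(ys.min()+ys.max()+1)/2
            print(n,t,round(r['confidence'],2),[round(x,1) for x in r['bbox']],col,'centroid',xs.mean().round(1),ys.mean().round(1),'z47',atz(p,xs.mean(),ys.mean(),47.5).round(0))
    big=cv2.resize(p['image'],None,fx=4,fy=4,interpolation=cv2.INTER_CUBIC)
    a=(big[400:850,850:1550] if n=='scene' else big[480:920,1100:1640])
    cv2.imwrite(f'pics/d_{n}.png',a[...,::-1])
    a=(big[860:1340,1320:1900] if n=='scene' else big[900:1400,810:1420])
    cv2.imwrite(f'pics/c_{n}.png',a[...,::-1])
E
```

```text
scene die_a_mid 0.78 [274.0, 109.9, 14.8, 35.9] [237. 191.  71.] centroid 279.9 130.4 z47 [ 487. -253.   48.]
scene crate 0.94 [337.4, 220.7, 128.6, 110.6] [247. 217. 134.] centroid 398.7 273.8 z47 [589. 238.  48.]
side die_a_mid 0.94 [364.2, 134.5, 15.1, 36.3] [249.  214.5  91. ] centroid 369.8 151.7 z47 [ 485. -253.   48.]
side die_a_mid 0.43 [294.1, 133.1, 16.0, 37.2] [203.5 206.5 204.5] centroid 300.1 152.8 z47 [ 658. -198.   48.]
side die_steel_mid 0.97 [295.8, 130.4, 11.3, 37.5] [209. 213. 210.] centroid 300.6 152.0 z47 [ 659. -203.   48.]
side crate 0.9 [208.8, 232.3, 141.8, 116.2] [248. 216. 139.] centroid 279.4 288.0 z47 [561. 255.  48.]
side crate 0.21 [363.7, 134.0, 13.5, 37.1] [247. 209.  89.] centroid 369.6 152.4 z47 [ 484. -249.   48.]
```

```bash
python3 -c "
import cv2,numpy as np
a=[cv2.imread('pics/'+n+'.png') for n in ['d_scene','d_side']];print([x.shape for x in a])"
```

```text
[(450, 700, 3), (440, 540, 3)]
```

View pics/d_scene.png

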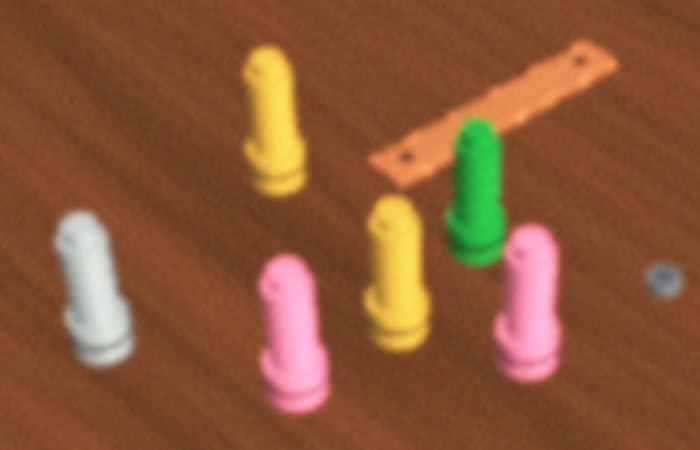

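View pics/d_side.png

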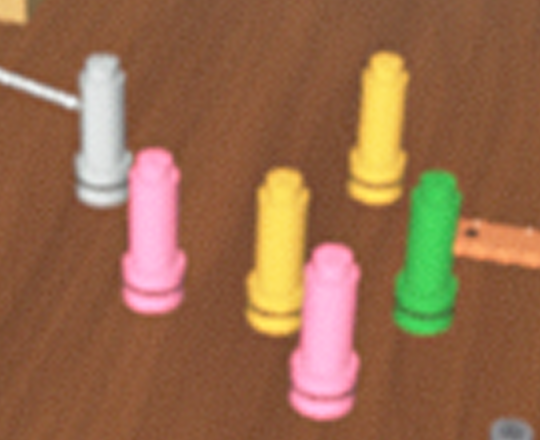

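View pics/c_scene.png

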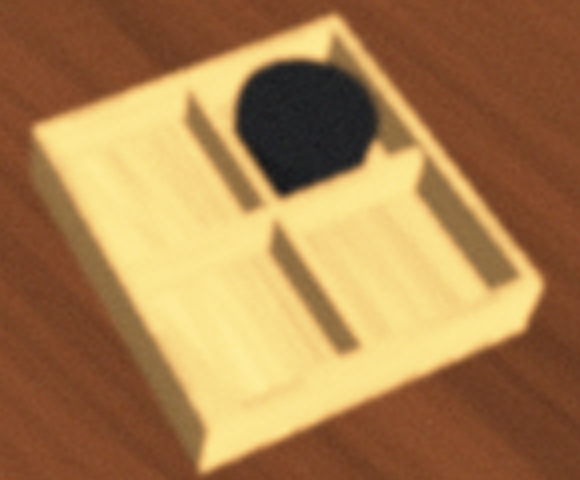

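View pics/c_side.png

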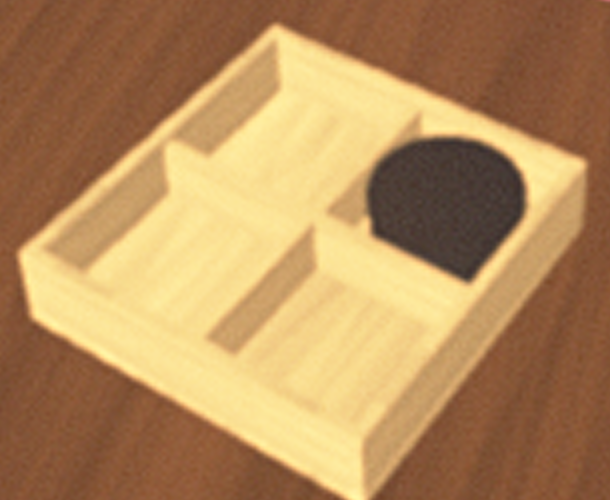

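```bash
python3 - <<'E'
from h import *
P={n:eyes.read_camera(n) for n in ['scene','side']}
def s(a): return [(330+x/4-.4,215+y/4-.4) for x,y in a]
def d(a): return [(202.5+x/4-.4,225+y/4-.4) for x,y in a]
for n,c in (('scene',s([(35,130),(337,14),(543,283),(205,430)])),('side',d([(277,25),(586,162),(363,437),(20,252)]))):
    X=[atz(P[n],*q,42) for q in c]
    print(n,np.round(X,0)[:,:2].tolist(),np.mean(X,0).round(1),[np.linalg.norm(X[i]-X[i-1]).round(0) for i in range(4)],[np.degrees(np.arctan2(*(X[i]-X[i-1])[1::-1])).round(1) for i in range(4)])
tin={'scene':(330+307/4,215+125/4),'side':(202.5+448/4,225+208/4)}
for n in tin: print('tin',n,atz(P[n],*tin[n],38).round(0))
S={'A':(274,117),'B':(397,273),'St':(95,288),'pk1':(295,333),'pk2':(528,302),'gr':(476,191)}
D={'A':(381,128),'B':(280,251),'St':(102,130),'pk1':(154,231),'pk2':(327,331),'gr':(430,252)}
for k in S:
    a=atz(P['scene'],212.5+S[k][0]/4-.4,100+S[k][1]/4-.4,47.5);b=atz(P['side'],275+D[k][0]/4-.4,120+D[k][1]/4-.4,47.5)
    print(k,a.round(0)[:2],b.round(0)[:2])
E
```

```text
scene [[628.0, 113.0], [457.0, 166.0], [513.0, 336.0], [684.0, 280.0]] [570.5 223.7  42. ] [np.float64(176.0), np.float64(179.0), np.float64(179.0), np.float64(180.0)] [np.float64(-108.6), np.float64(162.8), np.float64(71.7), np.float64(-18.1)]
side [[627.0, 110.0], [459.0, 165.0], [513.0, 333.0], [682.0, 280.0]] [570.2 222.2  42. ] [np.float64(179.0), np.float64(177.0), np.float64(176.0), np.float64(177.0)] [np.float64(-108.0), np.float64(161.9), np.float64(72.1), np.float64(-17.3)]
tin scene [522. 202.  38.]
tin side [512. 206.  38.]
A [ 482. -257.] [ 484. -254.]
B [519. -93.] [519. -93.]
St [ 658. -202.] [ 659. -202.]
pk1 [595. -95.] [596. -94.]
pk2 [480. -24.] [479. -22.]
gr [ 435. -115.] [ 434. -115.]
```

Both cameras agree to within 1–3 mm. B is at (519,-93), A at (483,-255), and the crate centre at (570,223) with its edges at 72°/-18°. The current jaw axis (73°) runs along the crate and also clears B's neighbours. I'll grip high so the tips stay above the crate walls.

```bash
cat >> h.py <<'E'
def go(x,y,z,yaw=None):
    s=env.state(); p=s['eef_pos']; w=s['tcp_rot'][2]
    d=np.array([x,y,z])-p
    c,n=np.cos(w),np.sin(w)
    t=np.array([d[0]*c+d[1]*n,d[0]*n-d[1]*c,-d[2]])
    return t.round(1)
E
cat > g.py <<'E'
from h import *
import sys
s=env.state();print(s['t'],s['eef_pos'].round(1),s['tcp_rot'].round(3),s['opening'],s['joints'].round(2))
for a in sys.argv[1:]:
    print(a,go(*map(float,a.split(','))))
E
python3 g.py 480,260,214 519,-93,214
```

```text
1.1 [179.2 598.8 214.7] [ 3.142 -0.     2.851] 0.9979434303474151 [ 1.17  0.49  1.56  0.    1.09 -0.11]
480,260,214 [-385.3 -238.3    0.7]
519,-93,214 [-523.9 -565.3    0.7]
```

{"api": "send_rows", "payload": {"plan": "-38 -24 0 0 95;-38 -24 0 0 95;-38 -24 0 0 95;-38 -24 0 0 95;-38 -24 0 0 95;-38 -24 0 0 95;-38 -24 0 0 70;-38 -24 0 0 70"}}

```text
t: 1.9
eef_pos: [420.5, 322.2, 214.5]
tcp_rot: [3.139, 0.001, 2.86]
ft_force: [0.9, 0.5, 0.1]
opening: 0.883
```

{"api": "send_rows", "payload": {"plan": "-38 -24 0 0 70;-20 -40 0 0 70;-18 -42 0 0 70;-18 -42 0 0 70;-18 -42 0 0 70;-18 -42 0 0 70;-18 -42 0 0 70;-18 -42 0 0 70"}}

```text
t: 2.7
eef_pos: [496.4, -41.6, 214.6]
tcp_rot: [3.137, 0.005, 2.86]
ft_force: [0.6, -0.6, 0.3]
opening: 0.735
```

```bash
python3 g.py 519,-93,200 519,-93,150
```

```text
2.7 [496.4 -41.6 214.6] [3.137 0.005 2.86 ] 0.7351198110182257 [-0.22  0.31  1.87  0.01  0.96 -1.51]
519,-93,200 [-36.1 -43.1  14.6]
519,-93,150 [-36.1 -43.1  64.6]
```

{"api": "send_rows", "payload": {"plan": "-18 -22 0 0 70;-17 -20 0 0 70;0 0 0 0 70;0 0 0 0 70"}}

```text
t: 3.1
eef_pos: [518.8, -99.5, 214.7]
tcp_rot: [3.137, 0.006, 2.852]
ft_force: [-0.2, 1.1, 0.4]
opening: 0.737
```

```bash
python3 - <<'E'
from h import *
p=eyes.read_camera('wrist'); save('w1',p)
for b in boxes_of('die_b_mid',p): print(b)
for k,x in {'Btop':(519,-93,95),'Bbot':(519,-93,0),'pk1':(595,-95,95),'gr':(434,-115,95)}.items(): print(k,proj(p,x).round(0))
E
python3 g.py 519,-93,150
```

```text
{'bbox': [318.7, 219.9, 33.4, 48.4], 'confidence': 0.78}
{'bbox': [256.4, 102.7, 40.9, 33.5], 'confidence': 0.74}
{'bbox': [353.4, 115.7, 40.9, 32.1], 'confidence': 0.73}
{'bbox': [305.4, 163.6, 30.8, 43.3], 'confidence': 0.66}
Btop [323. 195.]
Bbot [321. 178.]
pk1 [341. 262.]
gr [275. 117.]
3.2 [518.8 -98.8 214.9] [3.137 0.006 2.854] 0.7368086282160743 [-0.32  0.35  1.8   0.01  0.99 -1.6 ]
519,-93,150 [ 1.4  5.6 64.9]
```

View pics/w1.png

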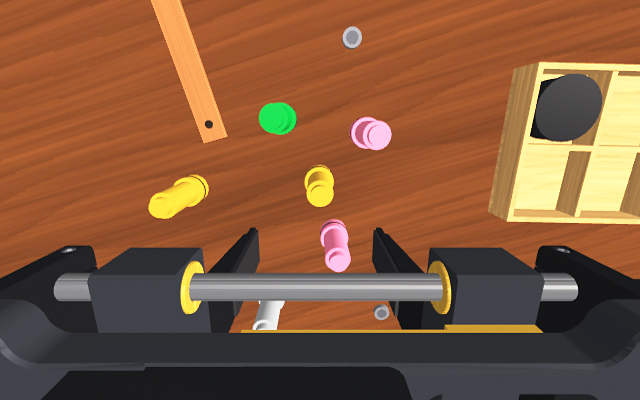

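The wrist view confirms B as the yellow die at (320,187), between the green one (278,118), pinks (371,134) and (336,245), with A at (180,197) and the steel die at (268,315).

{"api": "send_rows", "payload": {"plan": "1 6 20 0 70;0 0 20 0 70;0 0 20 0 70;0 0 0 0 70;0 0 0 0 70"}}

```text
t: 3.7
eef_pos: [519.6, -87.6, 155.1]
tcp_rot: [3.137, 0.009, 2.86]
ft_force: [0.5, 0.2, -0.4]
opening: 0.736
```

```bash
python3 - <<'E'
from h import *
p=eyes.read_camera('wrist'); save('w2',p)
P=eyes.read_camera('scene'); save('s2',P)
for k,x in {'Btop':(519,-93,95)}.items(): print(k,proj(p,x).round(0))
for b in boxes_of('die_b_mid',p): print(b)
E
python3 g.py 519,-93,48
```

```text
Btop [311. 216.]
{'bbox': [229.8, 98.2, 55.2, 43.2], 'confidence': 0.89}
{'bbox': [308.5, 238.5, 35.1, 70.2], 'confidence': 0.7}
{'bbox': [346.2, 119.7, 50.9, 40.1], 'confidence': 0.58}
{'bbox': [503.3, 53.5, 136.1, 194.3], 'confidence': 0.38}
3.85 [519.9 -88.1 155.5] [3.137 0.01  2.859] 0.7346808890926625 [-0.3   0.42  1.87  0.01  0.84 -1.59]
519,-93,48 [ -0.5  -5.  107.5]
```

View pics/w2.png

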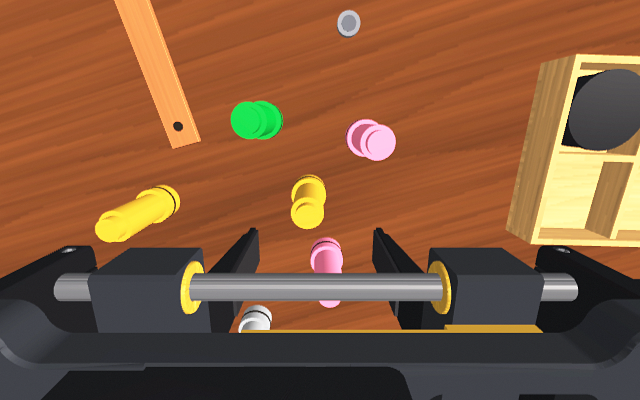

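View pics/s2.png

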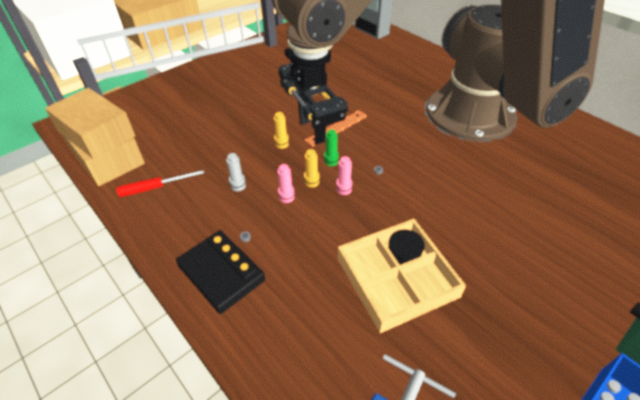

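```bash
python3 - <<'E'
from h import *
p=eyes.read_camera('wrist')
im=p['image'].astype(int)
for nm,(u,v) in {'B':(307.5,210.5),'A':(112,230)}.items(): print(nm,atz(p,u,v,95).round(1))
for k,x in {'tcp':tuple(env.state()['eef_pos'])}.items(): print(k,proj(p,x).round(0))
big=cv2.resize(p['image'][150:330,200:420],None,fx=3.5,fy=3.5);cv2.imwrite('pics/w3.png',big[...,::-1])
P=eyes.read_camera('side');save('sd3',P)
E
```

```text
B [513.9 -94.9  95. ]
A [ 485.1 -253.8   95. ]
tcp [319. 246.]
```

View pics/w3.png

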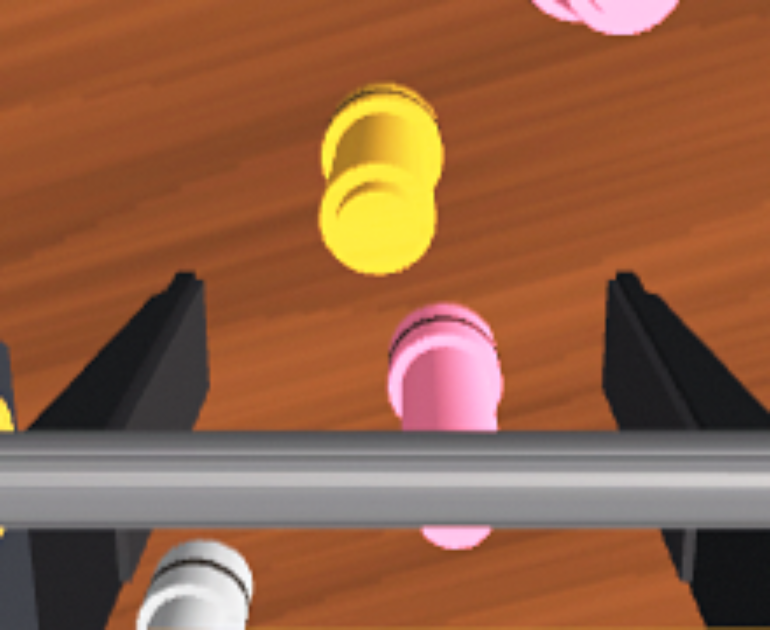

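View pics/sd3.png

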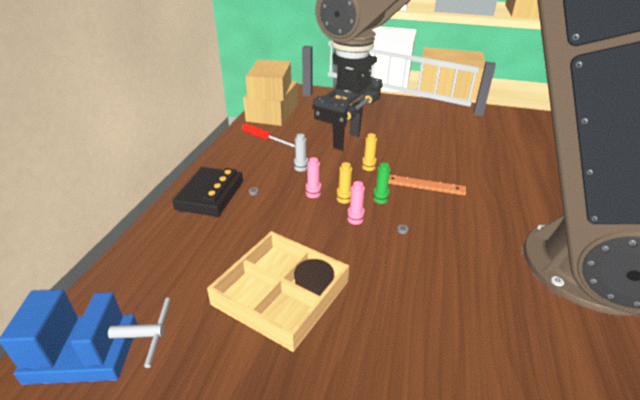

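{"api": "send_rows", "payload": {"plan": "0.5 -5.4 5 0 70;0 0 25 0 70;0 0 25 0 70;0 0 25 0 70;0 0 20 0 70;0 0 5 0 70;0 0 0 0 70"}}

```text
t: 4.65
eef_pos: [520.1, -96.2, 48.6]
tcp_rot: [3.138, 0.016, 2.858]
ft_force: [-0.1, -0.3, -0.9]
opening: 0.736
```

```bash
python3 g.py 518,-93.5,47
```

```text
4.65 [520.1 -96.2  48.6] [3.138 0.016 2.858] 0.7357178334998677 [-0.31  0.59  1.96  0.01  0.58 -1.6 ]
518,-93.5,47 [2.8 2.  1.6]
```

{"api": "send_rows", "payload": {"plan": "2.8 2 1.5 0 60;0 0 0 0 40;0 0 0 0 20;0 0 0 0 10;0 0 0 0 10;0 0 0 0 10;0 0 0 0 10;0 0 0 0 10"}}

```text
t: 5.45
eef_pos: [519.1, -93.9, 50.4]
tcp_rot: [3.138, 0.021, 2.858]
ft_force: [0.4, -0.1, 0.0]
opening: 0.29
```

```bash
python3 g.py 598,169,160 625,251,160
```

```text
5.45 [519.1 -93.9  50.4] [3.138 0.021 2.858] 0.2895141521759949 [-0.31  0.58  1.96  0.01  0.57 -1.6 ]
598,169,160 [  -2.1  274.5 -109.6]
625,251,160 [  -5.1  360.8 -109.6]
```

{"api": "send_rows", "payload": {"plan": "0 0 -10 0 10;0 0 -25 0 10;0 0 -30 0 10;0 0 -30 0 10;0 0 -25 0 10;0 0 0 0 10"}}

```text
t: 6.05
eef_pos: [514.2, -93.0, 174.7]
tcp_rot: [3.137, 0.014, 2.858]
ft_force: [0.0, 0.1, -6.1]
opening: 0.289
```

```bash
python3 - <<'E'
from h import *
for n in ['side','wrist']: save(n+'4',eyes.read_camera(n))
E
python3 g.py  625,251,170
```

```text
6.15 [512.9 -92.6 171.6] [3.137 0.009 2.858] 0.2945862166882538 [-0.31  0.39  1.87  0.01  0.87 -1.6 ]
625,251,170 [-11.3 361.2   1.6]
```

View pics/side4.png

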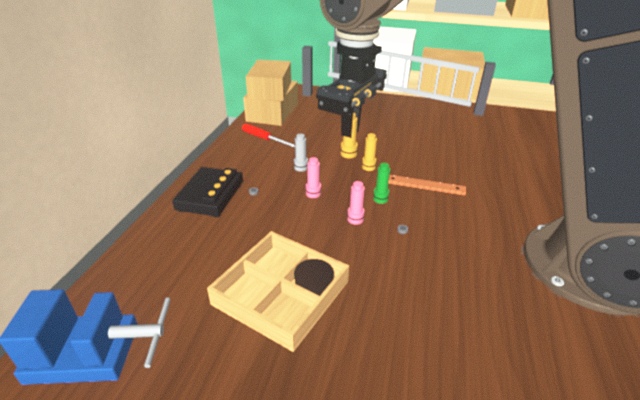

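The die came up in the jaws. Moving it to the far cell at (625,251).

{"api": "send_rows", "payload": {"plan": "-1 20 0 0 10;-1 33 0 0 10;-1 35 0 0 10;-1 35 0 0 10;-1 35 0 0 10;-1 35 0 0 10;-1 35 0 0 10;-1 35 0 0 10"}}

```text
t: 6.95
eef_pos: [590.6, 163.0, 155.6]
tcp_rot: [-3.139, -0.015, 2.85]
ft_force: [0.3, -0.9, -5.5]
opening: 0.289
```

{"api": "send_rows", "payload": {"plan": "-1 35 0 0 10;-1 30 0 0 10;-1 20 0 0 10;0 0 0 0 10;0 0 0 0 10"}}

```text
t: 7.45
eef_pos: [614.7, 250.6, 141.3]
tcp_rot: [-3.13, -0.03, 2.855]
ft_force: [-0.2, 0.2, -6.1]
opening: 0.291
```

```bash
python3 g.py  625,251,170
```

```text
7.45 [614.7 250.6 141.3] [-3.13  -0.03   2.855] 0.2911793454982533 [ 0.29  0.63  1.51  0.01  1.03 -1.  ]
625,251,170 [ -9.8   3.3 -28.7]
```

{"api": "send_rows", "payload": {"plan": "-9.8 3.3 0 0 10;0 0 0 0 10"}}

```text
t: 7.65
eef_pos: [625.0, 249.6, 138.9]
tcp_rot: [-3.128, -0.033, 2.854]
ft_force: [0.7, -1.1, -5.8]
opening: 0.289
```

```bash
python3 - <<'E'
from h import *
p=eyes.read_camera('wrist');save('wrist5',p)
p=eyes.read_camera('side');save('side5',p)
p=eyes.read_camera('scene');save('scene5',p)
E
python3 g.py  625,251,62
```

```text
7.8 [624.  249.8 139.4] [-3.128 -0.033  2.854] 0.29057840422418535 [ 0.28  0.64  1.48  0.01  1.05 -1.01]
625,251,62 [-0.6  1.5 77.4]
```

View pics/wrist5.png

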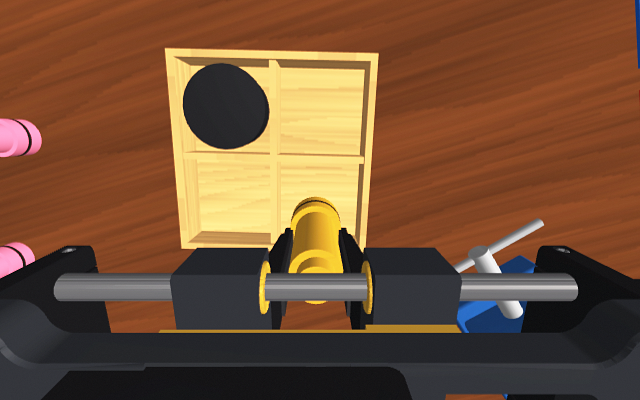

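View pics/side5.png

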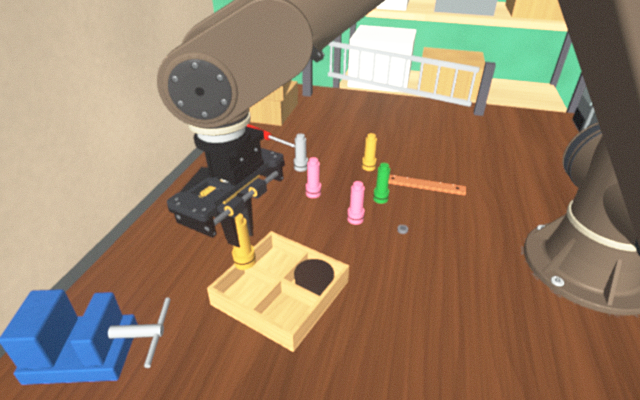

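View pics/scene5.png

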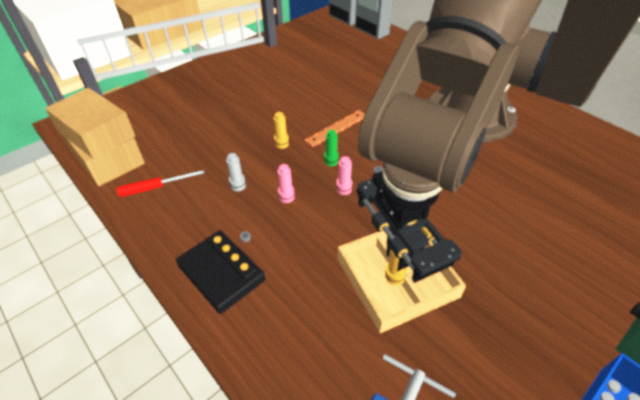

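{"api": "send_rows", "payload": {"plan": "-1 1 15 0 10;0 0 20 0 10;0 0 20 0 10;0 0 8 0 10;0 0 0 0 10;0 0 0 0 10"}}

```text
t: 8.4
eef_pos: [622.9, 249.0, 72.9]
tcp_rot: [-3.128, -0.032, 2.852]
ft_force: [-0.3, 0.4, -5.3]
opening: 0.291
```

```bash
python3 g.py  624.5,251,56
```

```text
8.4 [622.9 249.   72.9] [-3.128 -0.032  2.852] 0.2909193656207439 [ 0.28  0.72  1.54  0.01  0.92 -1.01]
624.5,251,56 [-0.9  2.4 16.9]
```

{"api": "send_rows", "payload": {"plan": "-1 2 5 0 10;0 0 4 0 10;0 0 2 0 10;0 0 2 0 10;0 0 1 0 10;0 0 1 0 10;0 0 0 0 10"}}

```text
t: 9.1
eef_pos: [625.2, 251.1, 59.1]
tcp_rot: [-3.131, -0.028, 2.853]
ft_force: [-0.3, -0.5, -5.5]
opening: 0.292
```

{"api": "send_rows", "payload": {"plan": "0 0 1 0 10;0 0 1 0 10;0 0 1 0 10;0 0 0 0 10"}}

```text
t: 9.5
eef_pos: [625.5, 251.2, 57.3]
tcp_rot: [-3.131, -0.027, 2.853]
ft_force: [0.4, -0.4, -5.2]
opening: 0.29
```

{"api": "send_rows", "payload": {"plan": "0 0 1 0 10;0 0 1 0 10;0 0 0 0 10"}}

```text
t: 9.8
eef_pos: [625.7, 251.2, 57.3]
tcp_rot: [-3.132, -0.026, 2.853]
ft_force: [-0.4, 0.0, -5.6]
opening: 0.289
```

{"api": "send_rows", "payload": {"plan": "0 0 1 0 10;0 0 1 0 10;0 0 0 0 10"}}

```text
t: 10.1
eef_pos: [625.9, 251.3, 57.2]
tcp_rot: [-3.133, -0.025, 2.853]
ft_force: [0.3, 0.2, -5.4]
opening: 0.29
```

{"api": "send_rows", "payload": {"plan": "0 0 2 0 10;0 0 0 0 10;0 0 2 0 10;0 0 0 0 10"}}

```text
t: 10.5
eef_pos: [626.7, 251.5, 57.1]
tcp_rot: [-3.134, -0.022, 2.853]
ft_force: [-1.3, -0.4, -4.8]
opening: 0.294
```

{"api": "send_rows", "payload": {"plan": "0 0 3 0 10;0 0 3 0 10;0 0 0 0 10"}}

```text
t: 10.8
eef_pos: [627.9, 251.5, 57.2]
tcp_rot: [-3.136, -0.017, 2.854]
ft_force: [-0.0, -0.2, -5.6]
opening: 0.288
```

```bash
python3 - <<'E'
from h import *
for n in ['side','scene','wrist']:
    p=eyes.read_camera(n);save(n+'6',p)
    im=p['image'];
    c={'side':im[200:360,190:370],'scene':im[160:340,320:480],'wrist':im[0:340,100:480]}[n]
    cv2.imwrite(f'pics/{n}6c.png',cv2.resize(c,None,fx=3 if n!='wrist' else 1.7,fy=3 if n!='wrist' else 1.7,interpolation=cv2.INTER_CUBIC)[...,::-1])
s=env.state();print(s)
E
```

```text
{'t': 10.95, 'joints': array([ 0.28154327,  0.73946241,  1.54519683,  0.00632201,  0.87421206,
       -1.00551045]), 'qvel': array([-0.00048057,  0.00252777, -0.00260511, -0.00268791,  0.00468639,
       -0.00193707]), 'tau': array([ 2.88191113e-03, -6.79212928e+01, -2.04999429e+01,  1.12450782e-01,
       -4.90337424e-01, -1.32482947e-02]), 'eef_pos': array([627.99387173, 251.60545316,  56.74139922]), 'tcp_rot': array([-3.13636673, -0.01715858,  2.8537071 ]), 'ft_force': array([-1.99753466, -0.06925919,  5.96337749]), 'moment': array([-0.20085222,  0.36265375, -0.0209247 ]), 'opening': 0.2916233486503632}
```

View pics/side6c.png

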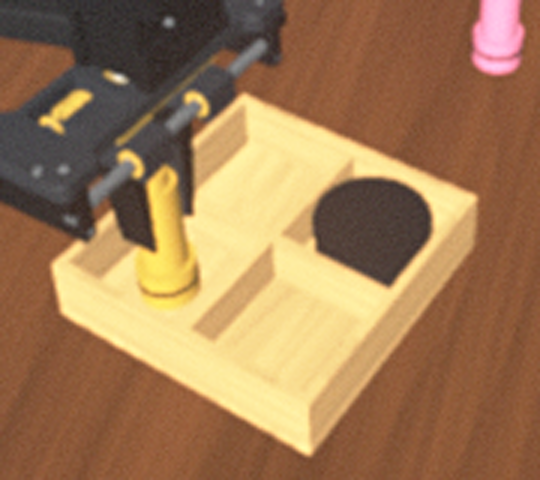

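View pics/scene6c.png

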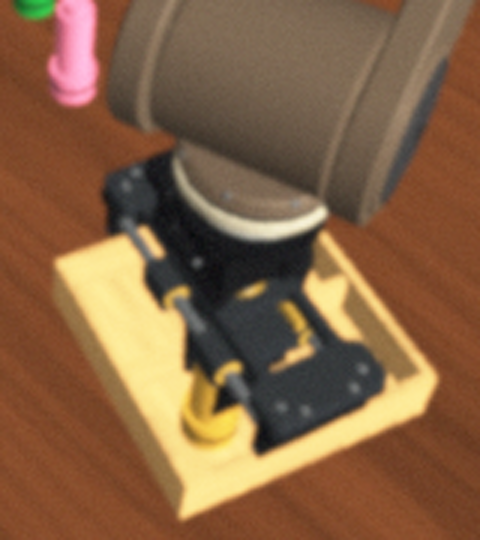

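View pics/wrist6c.png

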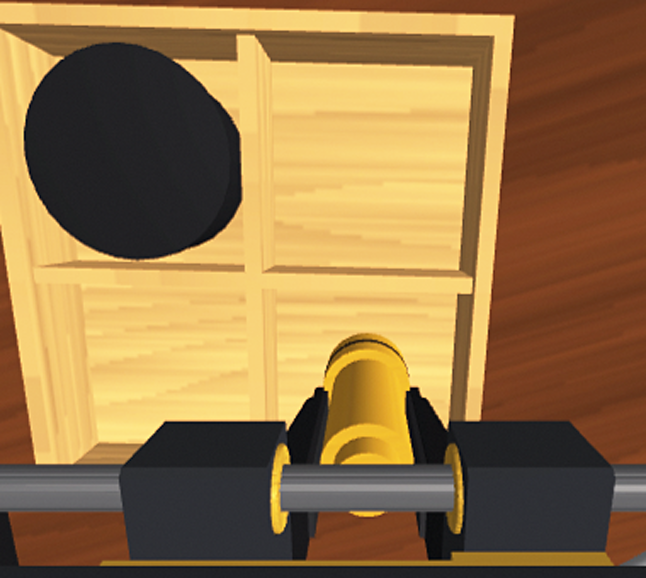

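The force now reads +6 N and z is 56.7, about 50.4 plus the 6 mm floor, so the die is standing on the crate floor. Releasing.

{"api": "send_rows", "payload": {"plan": "0 0 0 0 10;0 0 0 0 32;0 0 0 0 40;0 0 0 0 55;0 0 0 0 55;0 0 0 0 55"}}

```text
t: 11.55
eef_pos: [628.7, 251.8, 55.2]
tcp_rot: [-3.137, -0.017, 2.854]
ft_force: [-0.6, 0.8, 0.1]
opening: 0.57
```

{"api": "send_rows", "payload": {"plan": "0 0 -10 0 55;0 0 -25 0 55;0 0 -35 0 55;0 0 -40 0 55;0 0 -40 0 55;0 0 0 0 55"}}

```text
t: 12.15
eef_pos: [631.3, 251.8, 213.1]
tcp_rot: [-3.136, -0.017, 2.854]
ft_force: [-0.0, -0.4, 1.1]
opening: 0.572
```

```bash
python3 - <<'E'
from h import *
for n in ['side']:
    p=eyes.read_camera(n);save(n+'7',p)
E
python3 g.py 625,251,205 484,-254,200
```

```text
12.2 [630.4 251.5 210.5] [-3.135 -0.02   2.853] 0.5787083053555435 [ 0.28  0.58  1.4   0.01  1.18 -1.  ]
625,251,205 [ 5.1 -2.   5.5]
484,-254,200 [  -3.2 -526.3   10.5]
```

View pics/side7.png

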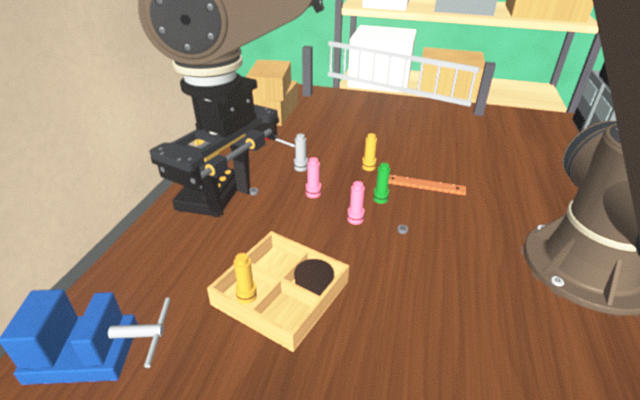

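B stands upright in the crate (side 245,277). On to A.

{"api": "send_rows", "payload": {"plan": "0 -25 0 0 70;0 -42 0 0 70;0 -42 0 0 70;0 -42 0 0 70;0 -42 0 0 70;0 -42 0 0 70;0 -42 0 0 70;0 -42 0 0 70"}}

```text
t: 13.0
eef_pos: [533.8, -60.2, 207.5]
tcp_rot: [-3.133, -0.028, 2.861]
ft_force: [1.2, 0.1, 0.3]
opening: 0.737
```

{"api": "send_rows", "payload": {"plan": "0 -42 0 0 70;0 -42 0 0 70;0 -42 0 0 70;0 -35 0 0 70;0 -20 0 0 70;0 0 0 0 70"}}

```text
t: 13.6
eef_pos: [476.7, -244.1, 205.2]
tcp_rot: [-3.134, -0.035, 2.856]
ft_force: [-0.4, -0.2, -0.2]
opening: 0.738
```

```bash
python3 g.py 484,-255,160
```

```text
13.6 [ 476.7 -244.1  205.2] [-3.134 -0.035  2.856] 0.7378872853395088 [-0.59  0.39  1.77 -0.02  1.02 -1.86]
484,-255,160 [-10.1  -8.4  45.2]
```

{"api": "send_rows", "payload": {"plan": "-10 -8 15 0 70;0 0 20 0 70;0 0 10 0 70;0 0 0 0 70"}}

```text
t: 14.0
eef_pos: [482.1, -252.3, 157.3]
tcp_rot: [-3.135, -0.038, 2.856]
ft_force: [-0.0, 1.3, 0.5]
opening: 0.739
```

```bash
python3 - <<'E'
from h import *
p=eyes.read_camera('wrist');save('w8',p)
print(proj(p,(484,-255,95)))
E
python3 g.py 484,-255,49
```

```text
[315.99341501 220.82572503]
14.05 [ 482.3 -252.4  157.9] [-3.135 -0.037  2.856] 0.7334249825303185 [-0.59  0.46  1.8  -0.02  0.92 -1.87]
484,-255,49 [ -2.4  -2.  108.9]
```

View pics/w8.png

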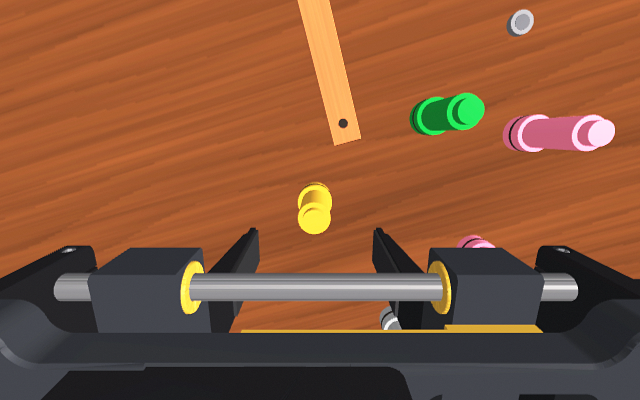

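A shows at (314,210), within 2 px of the prediction. Descending.

{"api": "send_rows", "payload": {"plan": "-2 -2 15 0 70;0 0 25 0 70;0 0 25 0 70;0 0 25 0 70;0 0 14 0 70;0 0 0 0 70"}}

```text
t: 14.65
eef_pos: [483.5, -253.2, 56.0]
tcp_rot: [-3.133, -0.029, 2.859]
ft_force: [-0.0, 0.3, -0.3]
opening: 0.738
```

```bash
python3 g.py 484,-255,49
```

```text
14.65 [ 483.5 -253.2   56. ] [-3.133 -0.029  2.859] 0.738463337314222 [-0.59  0.6   1.88 -0.03  0.68 -1.86]
484,-255,49 [-1.  -1.6  7. ]
```

{"api": "send_rows", "payload": {"plan": "-1 -2 6 0 60;0 0 1 0 40;0 0 0 0 20;0 0 0 0 10;0 0 0 0 10;0 0 0 0 10;0 0 0 0 10;0 0 0 0 10"}}

```text
t: 15.45
eef_pos: [485.6, -255.9, 52.5]
tcp_rot: [-3.131, -0.024, 2.86]
ft_force: [-0.7, -1.1, -2.2]
opening: 0.292
```

{"api": "send_rows", "payload": {"plan": "0 0 -10 0 10;0 0 -25 0 10;0 0 -30 0 10;0 0 -30 0 10;0 0 -25 0 10;0 0 0 0 10"}}

```text
t: 16.05
eef_pos: [487.3, -254.6, 177.5]
tcp_rot: [-3.133, -0.029, 2.86]
ft_force: [0.5, -0.2, -4.6]
opening: 0.289
```

```bash
python3 - <<'E'
from h import *
p=eyes.read_camera('side');save('side9',p)
E
python3 g.py 543,277,175 598,169,175
```

```text
16.1 [ 486.7 -254.2  175.7] [-3.134 -0.031  2.86 ] 0.28963785734684133 [-0.59  0.44  1.77 -0.02  0.96 -1.87]
543,277,175 [ 93.5 525.9   0.7]
598,169,175 [ 10.7 437.4   0.7]
```

View pics/side9.png

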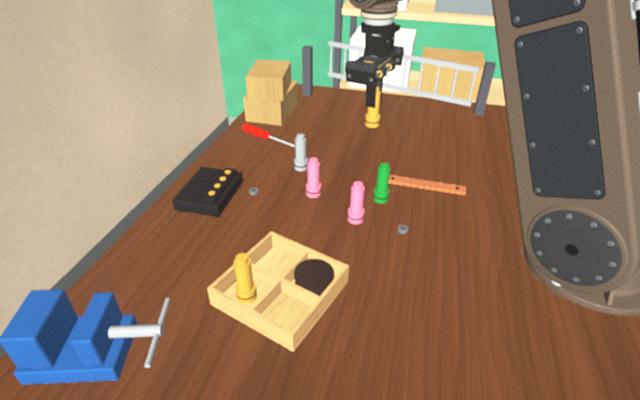

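A is held (side 372,108). Raising a bit more, then going to the near cell at (598,169).

{"api": "send_rows", "payload": {"plan": "1 20 -20 0 10;1 33 -15 0 10;1 35 -2 0 10;1 35 -2 0 10;1 35 -2 0 10;1 35 -2 0 10;1 35 -2 0 10;1 35 -2 0 10"}}

```text
t: 16.9
eef_pos: [550.2, 7.3, 209.2]
tcp_rot: [-3.134, -0.051, 2.852]
ft_force: [0.9, 0.1, -4.1]
opening: 0.29
```

{"api": "send_rows", "payload": {"plan": "1 35 0 0 10;1 35 0 0 10;1 35 0 0 10;0 25 0 0 10;0 15 0 0 10;0 0 0 0 10"}}

```text
t: 17.5
eef_pos: [585.8, 156.6, 196.2]
tcp_rot: [-3.128, -0.066, 2.856]
ft_force: [0.2, -0.2, -4.8]
opening: 0.288
```

```bash
python3 g.py 598,168,140
```

```text
17.5 [585.8 156.6 196.2] [-3.128 -0.066  2.856] 0.28778790509196184 [ 0.15  0.51  1.58  0.02  1.12 -1.15]
598,168,140 [-8.5 14.4 56.2]
```

{"api": "send_rows", "payload": {"plan": "-6 8 10 0 10;-5 7 15 0 10;0 0 20 0 10;0 0 10 0 10;0 0 0 0 10"}}

```text
t: 18.0
eef_pos: [597.3, 165.5, 132.8]
tcp_rot: [-3.126, -0.07, 2.853]
ft_force: [-0.8, 0.4, -4.4]
opening: 0.288
```

```bash
python3 - <<'E'
from h import *
for n in ['side','wrist']:
    p=eyes.read_camera(n);save(n+'10',p)
E
python3 g.py 600,169,64
```

```text
18.1 [597.9 165.7 134.5] [-3.126 -0.068  2.853] 0.2928222572892085 [ 0.16  0.59  1.61  0.02  1.01 -1.14]
600,169,64 [-1.1  3.7 70.5]
```

View pics/wrist10.png

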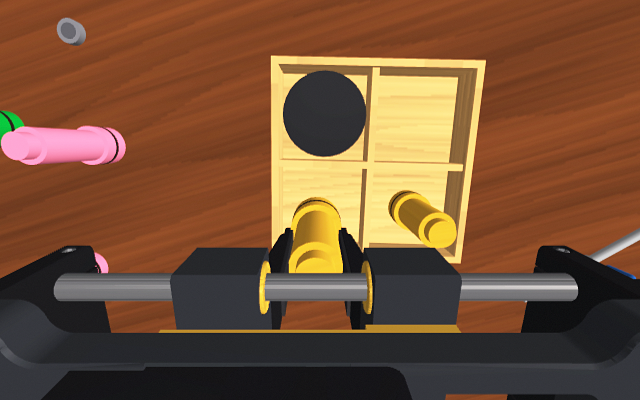

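View pics/side10.png

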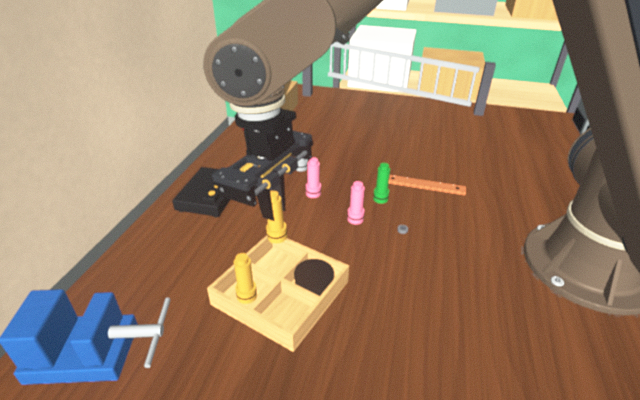

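{"api": "send_rows", "payload": {"plan": "-3 2 15 0 10;-2 1 20 0 10;-1 0 20 0 10;0 0 8 0 10;0 0 0 0 10;0 0 0 0 10"}}

```text
t: 18.7
eef_pos: [603.0, 167.2, 70.3]
tcp_rot: [-3.13, -0.062, 2.852]
ft_force: [0.1, 0.4, -3.7]
opening: 0.294
```

```bash
python3 g.py 600,169,58
```

```text
18.7 [603.  167.2  70.3] [-3.13  -0.062  2.852] 0.2938952343925565 [ 0.16  0.68  1.65  0.02  0.88 -1.14]
600,169,58 [ 3.4  0.9 12.3]
```

Grasp height was 52.5, so contact should come at about 58.5.

{"api": "send_rows", "payload": {"plan": "1 1 5 0 10;0 0 3 0 10;0 0 2 0 10;0 0 2 0 10;0 0 0 0 10"}}

```text
t: 19.2
eef_pos: [602.6, 169.0, 59.9]
tcp_rot: [-3.131, -0.058, 2.852]
ft_force: [-0.6, -0.7, -4.0]
opening: 0.292
```

{"api": "send_rows", "payload": {"plan": "0 0 2 0 10;0 0 2 0 10;0 0 0 0 10;0 0 0 0 10"}}

```text
t: 19.6
eef_pos: [603.6, 169.3, 59.8]
tcp_rot: [-3.133, -0.054, 2.852]
ft_force: [-0.3, -0.1, -4.8]
opening: 0.291
```

```bash
python3 - <<'E'
from h import *
p=eyes.read_camera('side');save('side11',p)
s=env.state();print(s['ft_force'],s['eef_pos'],s['tcp_rot'])
cv2.imwrite('pics/side11c.png',cv2.resize(p['image'][150:360,190:370],None,fx=2.8,fy=2.8,interpolation=cv2.INTER_CUBIC)[...,::-1])
E
```

```text
[ 0.26041146  0.20834695 -4.74860561] [603.51280222 169.28627681  59.6159889 ] [-3.13320495 -0.05440272  2.85239136]
```

View pics/side11c.png

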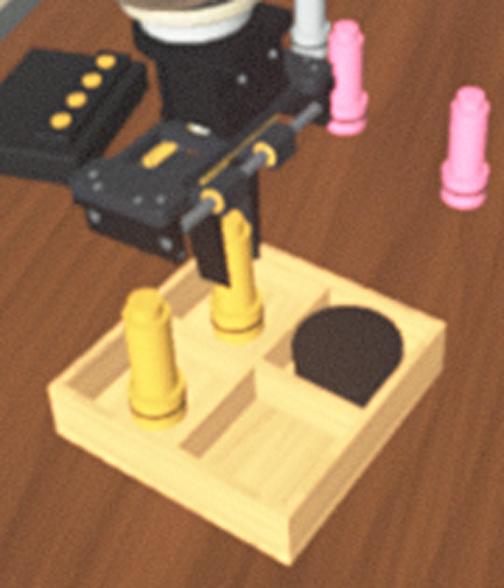

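{"api": "send_rows", "payload": {"plan": "0 0 3 0 10;0 0 3 0 10;0 0 3 0 10;0 0 0 0 10"}}

```text
t: 20.05
eef_pos: [604.7, 169.6, 59.3]
tcp_rot: [-3.136, -0.048, 2.853]
ft_force: [0.2, -0.6, -5.0]
opening: 0.292
```

```bash
python3 - <<'E'
from h import *
eyes.read_camera('side')
s=env.state();print(s['ft_force'],s['eef_pos'],s['tcp_rot'])
E
```

```text
[ 0.61591212 -0.31928241 -4.39931655] [604.84841592 169.63223191  59.1666819 ] [-3.13605255 -0.04803542  2.85334081]
```

{"api": "send_rows", "payload": {"plan": "0 0 4 0 10;0 0 4 0 10;0 0 2 0 10;0 0 2 0 10"}}

```text
t: 20.5
eef_pos: [607.3, 169.3, 56.9]
tcp_rot: [-3.139, -0.039, 2.855]
ft_force: [-8.7, -1.2, 23.3]
opening: 0.291
```

```bash
python3 - <<'E'
from h import *
eyes.read_camera('side')
s=env.state();print(s['ft_force'],s['eef_pos'],s['tcp_rot'])
E
```

```text
[-7.89292937 -2.3263325  23.1147901 ] [607.22686687 169.29777534  56.83040515] [-3.13877484 -0.03897131  2.85460035]
```

{"api": "send_rows", "payload": {"plan": "0 0 0 0 10;0 0 -1 0 10;0 0 0 0 10"}}

```text
t: 20.85
eef_pos: [607.0, 169.2, 57.1]
tcp_rot: [-3.138, -0.04, 2.855]
ft_force: [0.5, -0.6, -4.3]
opening: 0.289
```

{"api": "send_rows", "payload": {"plan": "0 0 0 0 32;0 0 0 0 40;0 0 0 0 55;0 0 0 0 55;0 0 0 0 55;0 0 0 0 55"}}

```text
t: 21.45
eef_pos: [607.7, 169.4, 56.6]
tcp_rot: [-3.139, -0.039, 2.854]
ft_force: [-0.3, -0.7, 0.5]
opening: 0.573
```

{"api": "send_rows", "payload": {"plan": "0 0 -10 0 55;0 0 -25 0 55;0 0 -35 0 55;0 0 -40 0 55;0 0 -40 0 55;0 0 -30 0 55;0 0 0 0 55"}}

```text
t: 22.15
eef_pos: [614.4, 167.7, 247.5]
tcp_rot: [-3.139, -0.039, 2.854]
ft_force: [-0.5, -0.2, 0.3]
opening: 0.58
```

{"api": "send_rows", "payload": {"plan": "0 -30 0 0 55;0 -40 0 0 55;0 -40 0 0 55;0 -40 0 0 55;0 -30 0 0 55;0 -20 0 0 55;0 0 0 0 55;0 0 0 0 55"}}

```text
t: 22.95
eef_pos: [553.7, -29.8, 249.0]
tcp_rot: [-3.14, -0.038, 2.856]
ft_force: [-0.0, -0.0, 0.1]
opening: 0.577
```

```bash
python3 - <<'E'
from h import *
for n in ['side','scene','wrist']:
    p=eyes.read_camera(n);save(n+'12',p)
    c=np.array([570.3,223]);e1=np.array([.309,.951]);e2=np.array([.951,-.309])
    for t in ['die_a_mid','die_steel_mid']:
      for r in regions_of(t,p):
        ys,xs=np.nonzero(r['pixels'])
        if len(xs)==0: continue
        for z in (47.5,53.5):
            X=atz(p,xs.mean(),ys.mean(),z);q=X[:2]-c
            print(n,t,round(r['confidence'],2),np.median(p['image'][r['pixels']],0),z,X.round(0)[:2],'crate',(q@e1).round(0),(q@e2).round(0))
s=env.state();print(s['t'],s['eef_pos'])
E
```

```text
side die_a_mid 0.94 [248.  211.   91.5] 47.5 [603. 168.] crate -43.0 48.0
side die_a_mid 0.94 [248.  211.   91.5] 53.5 [600. 174.] crate -38.0 44.0
scene die_a_mid 0.94 [241. 199.  78.] 47.5 [603. 170.] crate -41.0 47.0
scene die_a_mid 0.94 [241. 199.  78.] 53.5 [606. 172.] crate -37.0 50.0
scene die_steel_mid 0.68 [202. 204. 199.] 47.5 [ 662. -201.] crate -375.0 218.0
scene die_steel_mid 0.68 [202. 204. 199.] 53.5 [ 665. -195.] crate -368.0 219.0
wrist die_a_mid 0.84 [175. 125.  40.] 47.5 [603. 171.] crate -39.0 47.0
wrist die_a_mid 0.84 [175. 125.  40.] 53.5 [601. 168.] crate -42.0 46.0
23.4 [553.93264935 -29.39632093 248.88837395]
```

View pics/side12.png

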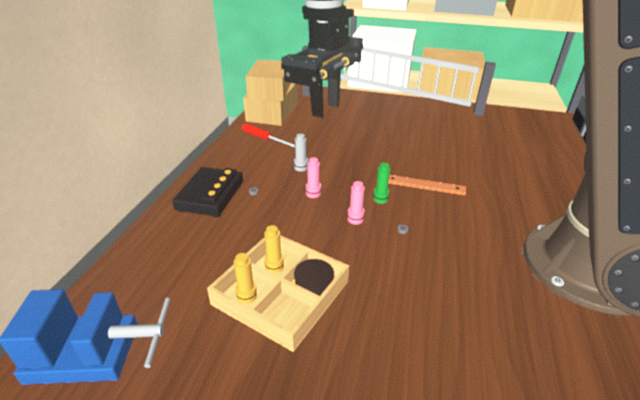

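View pics/scene12.png

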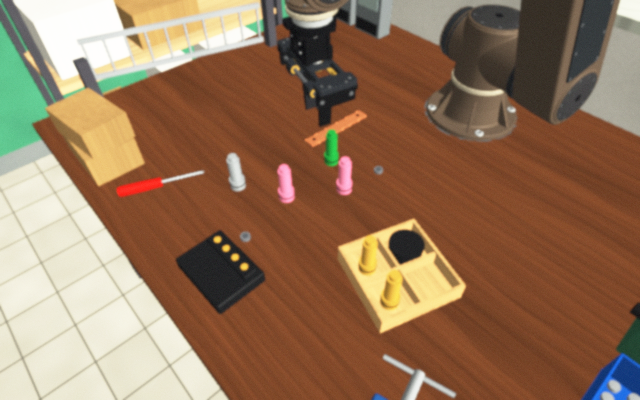

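Both brass dies stand upright in separate cells (scene (369,255) and (392,290)). The steel die is still at (236,172), and the gripper is clear.

```bash
python3 - <<'E'
from cell import job_done
print(job_done())
E
```

```text
the job is handed in; nothing more can be done
None
```

I put both brass dies into the crate, each gripped high on the barrel and set down on the floor of its own empty cell. I then moved the gripper clear and handed the job in at about 23.4 s of the 61 s allowed.

- **Brass dies:** in the last pictures both stand upright in separate cells. The first die (A) measured about (603, 170) in all three cameras. The networks did not report the second die (B) in that last check, so its placing rests on the pictures and the position where I let it go, about (628, 252).
- **Steel die:** it still stands, measured at about (662, -201) against (659, -202) at the start. That is within measuring error, and the arm never touched it.
- **Force on setting down:** the second die placed (A) was pressed onto the floor with about 23 N at the wrist. I eased that off before opening the fingers, and the gripper was tilted about 2° at that moment.

No check failed or disagreed.

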